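Bolt the pearl drill's guard shut past its spring catch

TASK

Bolt the closed guard of the pearl drill: with one fingertip press the long yellow spring catch bar down, and keep it held down while the other fingertip pushes the red tab, sliding the bolt fully home into its keeper; then let go so that the catch springs back up and locks the bolt. Press and push gently with the fingertips only, gripping and lifting nothing, and leave the other things on the bench where they are.

Things in the scene. Friction and masses are not known exactly. Their poses are not given: they have to be found in the camera images.
- drill: green pearl drill fixed to the table, bed 220 (x) x 300 (y) x 22 mm. Origin: centre of its underside; x points to its back (motors and clear guard, up to 111 mm high, at x > 26 mm), y is the way the bolt slides home, z up. The front of the bed carries the catch bar (centre line x = -85 mm) and, parallel to it, the bolt (centre line x = -35 mm), 50 mm apart
- catch_top (a point): centre of the top of the yellow spring catch bar, 26 mm wide (drill x), 90 mm long (drill y), 80 mm above the table when up; the point moves with the bar. It may be pressed anywhere: it goes straight down without tilting, and a fingertip may slide along it. At the start it reaches from 60 mm before (drill -y of) the red tab to 30 mm beyond
- catch (a joint): how far the catch bar is pressed down, m: 0 up, 0.012 at its stop; spring 3 N at 0, 6.6 N at the stop. Its nose sits between the bolt's teeth (one every 10 mm), so the bolt slides only while the bar is down more than 0.004 (0.006 to 0.010 is comfortable); let up part-way, it blocks the bolt again
- tab_top (a point): centre of the top of the red tab standing on the bolt, 22 mm wide (drill x), 12 mm thick (drill y), top 100 mm above the table; moves with the bolt. Push its flat -y face towards drill +y. Behind it the steel rod is 57 mm high and its brackets 62 mm, so a fingertip 64 to 85 mm above the table is clear of them and meets the tab
- bolt (a joint): how far the bolt has slid towards drill +y, m: 0 to 0.0015 at the start, 0.030 home against its stop in the keeper. It resists with about 2.5 N of friction and stays where it is left; the catch can spring up only with the bolt within about 1.5 mm of home
- bit_jar: small amber glass jar with a metal cap, 32 mm across, 45 mm tall, standing on the drill's bed near the keeper; origin under its centre
- collet: brass collet, 22 mm across, 30 mm tall, standing on the drill's bed near the keeper; origin under its centre
- hex_driver: screwdriver, 150 mm long, lying on the table in front of (robot side of) the drill; origin under its middle
- pan: round metal sieve pan with pearls in it, 184 mm across, 55 mm tall, to the robot's right; origin under its centre
- bit_tray: pale open tray with dividers, 120 x 90 x 30 mm, to the robot's left; origin under its centre
- puffer: grey rubber air puffer, 60 mm across, 100 mm tall, left of the drill; origin under its centre
- tub: white tub with a green cap, 70 mm across, 75 mm tall, left of the drill; origin under its centre
- pen_cup: yellow cup with pens, 68 mm across, 140 mm tall with the pens, left of the drill; origin under its centre

How it is judged:
By the outcome, as a careful person would: the job done as asked, in the order asked, and still so for the second after the job is handed in, with the robot touching nothing.
It also fails if it takes over 35 s, if anything falls off the work surface, if the arm or the gripper's body presses on something with over 40 N, if the wrist force passes 120 N, or if a joint passes its speed limit or range.

ROBOT

A 6-joint arm with a two-finger parallel gripper is mounted at the origin on the work surface. World frame = base frame: x ahead of the robot, y to its left, z up, the work surface at z = 0. Lengths are in mm, angles in rad, forces in N, time in s.
With the tool pointing down it reaches from about 275 to 825 mm from the base axis. Payload 5.2 kg.
Tool frame: the origin (TCP) lies at the very end of the fingers, on their centre line; the grasp point (between the pads) lies 19 mm behind it; z points along the fingers, y is the direction in which the jaws open and shut (so a half turn about z gives the same grasp; the last joint's range is limited). The gripper opens to 93 mm and grips with 3 to 60 N. Pads are 15 mm wide; open, the fingers measure 128 mm over their backs; the gripper's body (75 mm by 188 mm) begins 65 mm behind the grasp point.
Start: joints at [1.019, 0.259, 1.535, -0, 1.348, -0.203], TCP at [187.952, 516.894, 218.653] pointing down, gripper open.
Joint ranges: [-3.14, 3.14], [-0.91, 2.08], [0.19, 2.58], [-1.22, 4.36], [0.22, 2.71], [-3.12, 3.12]. Speed limits (rad/s): [2.57, 2.57, 3.14, 3.14, 3.14, 3.14].

INTERFACE

Orientations are given as [roll, pitch, yaw] about the fixed x, y, z axes, in that order (R = Rz(yaw) Ry(pitch) Rx(roll)).
In Python, from bench import robot gives the robot as it stands. The module is installed in compiled form; this text tells all that it offers. Calls block until the motion is done:
- robot.move_ptp(position, orientation): joint-space move of the TCP to a pose.
- robot.move_linear(position, ori=None, speed=150, f_stop=None): straight line of the TCP; ori=None keeps the orientation; speed is the mean speed in mm/s. With f_stop (N) it stops when the force on the tool has changed by that much, and returns True; else False.
- robot.move_j(angles): joint-space move.
- robot.move_gripper(opening): opening from 0.0 (shut) to 1.0 (fully open); the grip force is fixed at half the most; returns when the fingers have stopped.
- robot.sleep(seconds).
- robot.inverse_kinematics(position, orientation): joint angles nearest the present ones, or None.
- robot.get_image(name): name is "scene" or "top"; returns a dict with "img" (384x512x3 uint8, blue, green, red), "fovy" (degrees; the focal length in pixels is half the picture's height over the tangent of half this angle, whatever the lens; pixels are square), "cx", "cy" (the principal point, pixels), "eye" and "orientation" of the camera in the world. Camera axes: x right, y down, z forward; pixel columns grow to the right and rows downward; lengths in mm; the calibration is good to about 2 mm. A picture is of the moment at which its call begins. There is no depth.
A pose or a line that the arm cannot do raises robot.MotionError and nothing moves.
- robot.hand_in(): hands the job in, once; it reports no verdict.
Readings, each from a call of its own:
- robot.current_t(): time.
- robot.current_qpos(): joint angles.
- robot.current_joint_vel(): joint speeds.
- robot.current_joint_efforts(): joint torques, N m.
- robot.current_tcp_pos(): TCP position.
- robot.current_eef_rot(): TCP orientation.
- robot.current_contact_force(): force on the tool from outside, world axes, zero at the start.
- robot.current_ft_torque(): the same for the moment, N m.
- robot.current_gripper_width(): opening from 0.0 (shut) to 1.0 (fully open).
Only numpy, scipy, OpenCV 4.12 (cv2) and the standard library are available. Lean on these libraries where they do the work, as an engineer would, in place of code of your own. Each camera call takes 0.05 s, during which the arm holds its last target.

## Working session

There is one attempt and no reset: what is moved stays moved. The work goes in short steps, each a Python script; the robot and the scene stay as the last script left them, time stands still between calls to the robot, and variables do not carry over. Pictures are saved under pics/ and viewed, and the job is handed in when it is done.

```bash
mkdir -p pics; python3 - <<'E'
from bench import robot
import cv2
for n in("scene","top"):
    d=robot.get_image(n); cv2.imwrite(f"pics/{n}0.png",d["img"])
    print(n,d["fovy"],d["cx"],d["cy"],d["eye"],d["orientation"])
print(robot.current_t(),robot.current_tcp_pos(),robot.current_eef_rot(),robot.current_gripper_width())
E
```

```text
scene 53.914525159343576 252.14555775171505 196.26919712234638 [1094.9411285   240.10140928  971.13718417] [-2.53311027  0.00999241  1.93338622]
top 55.167969375406656 251.36988483375885 192.95196069475642 [ 434.48766492  -15.95356507 1163.05648019] [-3.06008786  0.01903835 -1.57767906]
0.1 [187.69912425 516.47172578 217.90938362] [-3.14000727e+00 -3.51412975e-04  2.79273126e+00] 0.9991637362308716
```

View pics/scene0.png

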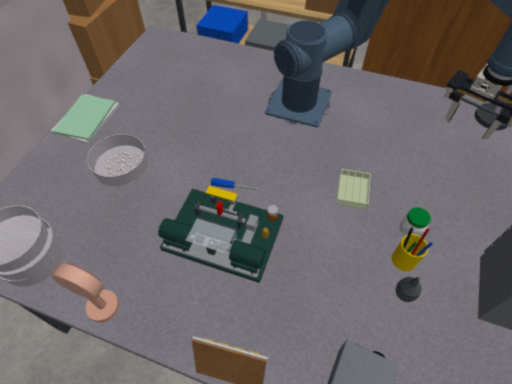

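View pics/top0.png

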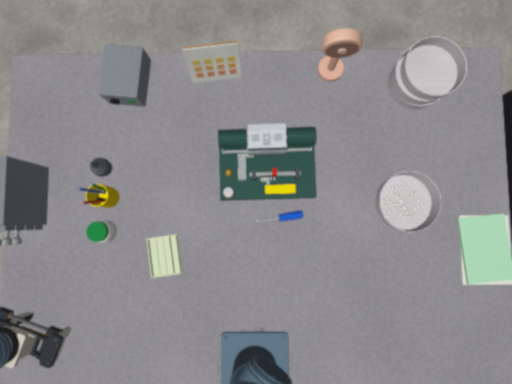

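The top view shows the drill around (268,163), with the yellow bar near (281,189), the red tab near (275,172) and the jar near (228,192). I'll enlarge that area.

```bash
python3 - <<'E'
import cv2
a=cv2.imread("pics/top0.png")[115:215,210:325]; cv2.imwrite("pics/topc.png",cv2.resize(a,None,fx=6.5,fy=6,interpolation=cv2.INTER_CUBIC)[:600] if 0 else cv2.resize(a,None,fx=6,fy=6,interpolation=cv2.INTER_CUBIC))
a=cv2.imread("pics/scene0.png")[175:275,155:290]; cv2.imwrite("pics/scenec.png",cv2.resize(a,None,fx=5.9,fy=5.9,interpolation=cv2.INTER_CUBIC))
E
```

```text
(no output)
```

View pics/topc.png

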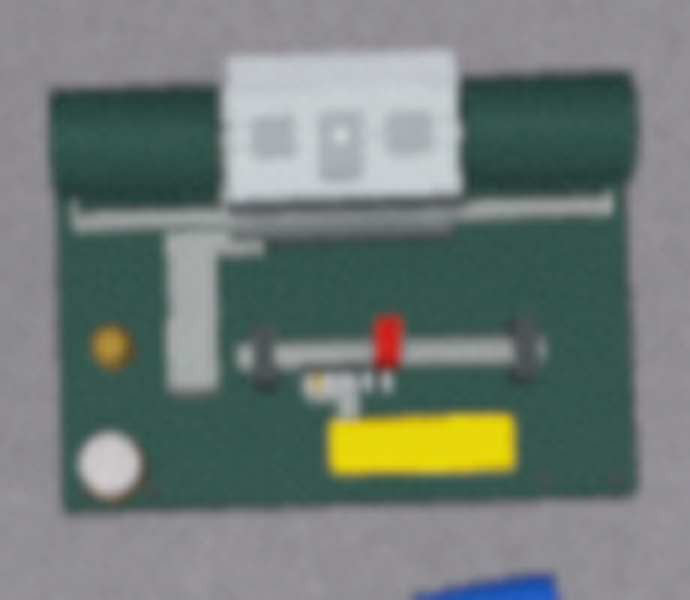

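View pics/scenec.png

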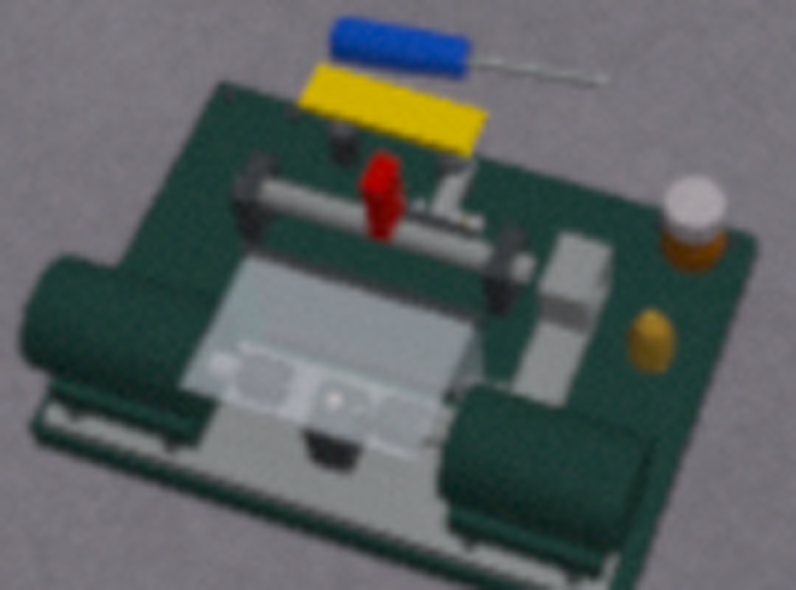

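```bash
cat > h.py <<'E'
import numpy as np
from scipy.spatial.transform import Rotation as R
C={"scene":(53.914525159343576,252.14555775171505,196.26919712234638,[1094.9411285,240.10140928,971.13718417],[-2.53311027,0.00999241,1.93338622]),
"top":(55.167969375406656,251.36988483375885,192.95196069475642,[434.48766492,-15.95356507,1163.05648019],[-3.06008786,0.01903835,-1.57767906])}
def proj(n,P):
    f,cx,cy,e,o=C[n]; f=192/np.tan(np.radians(f/2))
    c=(np.asarray(P)-e)@R.from_euler("xyz",o).as_matrix()
    return np.array([cx+f*c[...,0]/c[...,2],cy+f*c[...,1]/c[...,2]]).T
def world(p,d):
    c,s=np.cos(p[2]),np.sin(p[2]); return np.array([p[0]+c*d[0]-s*d[1],p[1]+s*d[0]+c*d[1],d[2]])
E
python3 - <<'E'
from h import *
from scipy.optimize import least_squares
T=lambda u,v:np.array([(u+.5)/6-.5+210,(v+.5)/6-.5+115]); S=lambda u,v:np.array([(u+.5)/5.9-.5+155,(v+.5)/5.9-.5+175])
O=[("top",T(330,421),-72,45,'b'),("top",T(513,413),-72,-45,'b'),("top",T(516,470),-98,-45,'b'),("top",T(332,475),-98,45,'b'),
("scene",S(322,66),-98,-45,'b'),("scene",S(487,112),-98,45,'b'),("scene",S(472,155),-72,45,'b'),("scene",S(298,105),-72,-45,'b'),
("top",T(67,512),-110,150,'d'),("top",T(636,494),-110,-150,'d'),("scene",S(222,83),-110,-150,'d'),("scene",S(757,240),-110,150,'d'),
("scene",S(382,165),-35,0,'t'),("top",T(388,335),-35,0,'t')]
def res(q,sel=None):
    r=[]
    for n,px,x,y,k in O:
        if sel and n!=sel: continue
        z={'b':80,'d':22,'t':100}[k]; y=y+{'b':q[3],'d':0,'t':q[4]}[k]
        r.append(proj(n,world(q,(x,y,z)))-px)
    return np.ravel(r)
for s in(None,"top","scene"):
    f=least_squares(res,[450,0,0,0,0],args=(s,),x_scale=[100,100,.1,50,50]); q=f.x
    print(s,q.round(3)); print(f.fun.reshape(-1,2).round(1).tolist())
    print("bar",world(q,(-85,q[3],80)),"tab",world(q,(-35,q[4],100)))
E
```

```text
None [ 6.20729e+02 -4.22480e+01  1.90000e-02 -3.46780e+01 -1.91650e+01]
[[-0.7, -0.5], [-0.7, 0.0], [-0.9, -0.7], [-0.7, -0.7], [-0.8, -0.9], [-0.2, -0.5], [-1.0, -0.7], [-0.3, -0.7], [-1.6, -0.3], [0.1, 0.1], [-1.1, -1.6], [0.3, -1.3], [-0.8, 1.0], [-0.5, 0.2]]
bar [536.40874168 -78.5487075   80.        ] tab [586.10225983 -62.08026276 100.        ]
top [ 6.19815e+02 -4.41230e+01  2.30000e-02 -3.46710e+01 -1.85500e+01]
[[0.1, -0.2], [0.0, 0.2], [-0.1, -0.5], [0.0, -0.4], [-0.8, 0.2], [0.8, 0.2], [0.0, 0.5]]
bar [535.63655849 -80.74379137  80.        ] tab [585.25159458 -63.4743879  100.        ]
scene [ 6.2229e+02 -4.0105e+01  1.6000e-02 -3.4565e+01 -1.9829e+01]
[[-0.2, -0.3], [0.4, 0.2], [-0.4, -0.1], [0.3, -0.1], [-0.5, -1.1], [0.9, -0.5], [-0.5, 1.6]]
bar [537.85111419 -76.01963795  80.        ] tab [587.61000608 -60.48921109 100.        ]
```

```bash
cat >> h.py <<'E'
Q=(620.7,-42.2,0.020)
YT=-19.0
E
python3 - <<'E'
from h import *; from bench import robot; import cv2
p=world(Q,(-60,YT-22,150)); 
best=min(((y,robot.inverse_kinematics(p.tolist(),[np.pi,0,y])) for y in(np.pi/2+.02,-np.pi/2+.02)),key=lambda a:9e9 if a[1] is None else abs(np.array(a[1])-robot.current_qpos()).max())
print(best,p)
robot.move_gripper(0.35)
robot.move_ptp((p+[0,0,50]).tolist(),[np.pi,0,best[0]])
robot.move_linear((p+[0,0,-35]).tolist())
print(robot.current_t(),robot.current_tcp_pos(),robot.current_eef_rot(),robot.current_gripper_width(),robot.current_contact_force())
for n in("scene","top"): cv2.imwrite(f"pics/{n}1.png",robot.get_image(n)["img"])
a=cv2.imread("pics/scene1.png")[145:265,155:290]; b=cv2.imread("pics/top1.png")[95:215,210:325]
cv2.imwrite("pics/c1.png",cv2.resize(np.hstack([a,b]),None,fx=3.2,fy=3.2,interpolation=cv2.INTER_CUBIC))
E
```

```text
(1.5907963267948966, array([-0.34555792,  0.34426453,  1.59054245,  0.        ,  1.20678567,
       -0.36555792])) [561.53194493 -84.39172027 150.        ]
4.4 [562.10626254 -84.3108631  115.65461062] [3.14064106e+00 3.35020388e-04 1.59121073e+00] 0.35579377778183763 [ 0.6599406  -0.99046667  0.28613972]
```

View pics/c1.png

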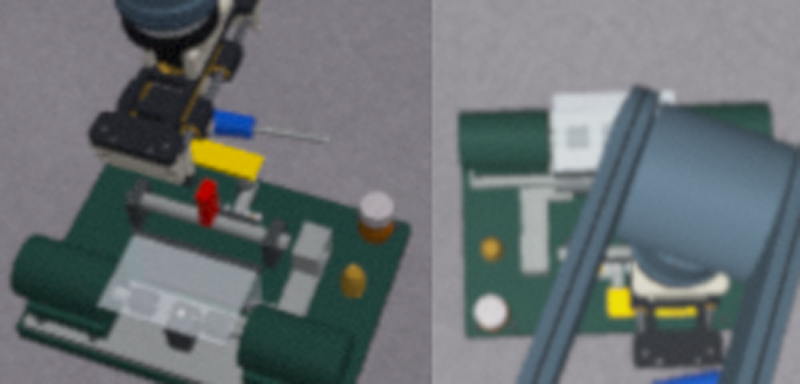

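The fingertips are just before the tab on its -y side at crop (190,180), and nothing is in contact. The next move is down onto the bar.

```bash
python3 - <<'E'
from h import *; from bench import robot; import cv2
p=world(Q,(-60,YT-22,0))
F=lambda:np.round(robot.current_contact_force(),2)
robot.move_linear([p[0],p[1],88],speed=80)
print(F(),F(),robot.current_tcp_pos())
s=robot.move_linear([p[0],p[1],72.5],speed=12,f_stop=2.5)
print(s,robot.current_tcp_pos(),F(),robot.current_t())
cv2.imwrite("pics/scene2.png",robot.get_image("scene")["img"])
a=cv2.imread("pics/scene2.png")[145:245,155:290]
cv2.imwrite("pics/c2.png",cv2.resize(a,None,fx=5.5,fy=5.5,interpolation=cv2.INTER_CUBIC))
E
```

```text
[ 0.5   0.73 -0.52] [ 0.5   0.73 -0.52] [561.47415215 -84.38616007  87.91279622]
True [561.47682851 -84.4064615   77.97792446] [ 0.93 -0.7   3.9 ] 5.8167
```

View pics/c2.png

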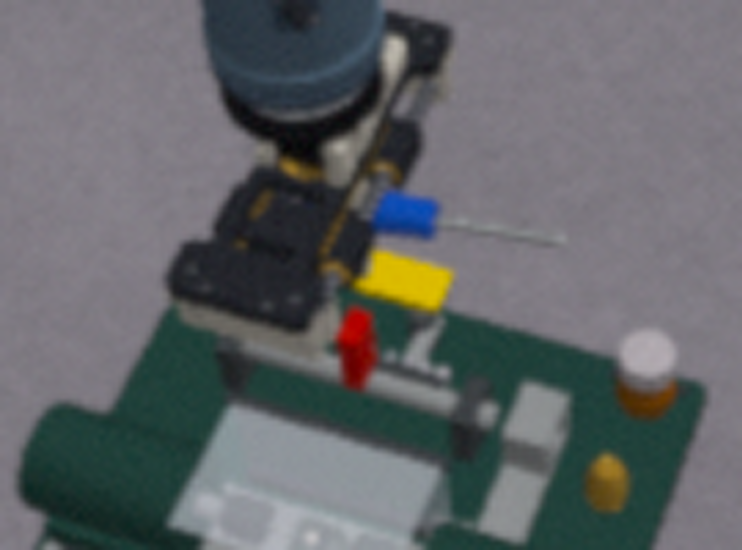

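Contact came at z≈78 as expected (+z force 3.9 N). Next: press to about 8 mm, then push the tab.

```bash
python3 - <<'E'
from h import *; from bench import robot; import cv2
F=lambda:np.round(robot.current_contact_force(),2)
def rep(s): print(s,np.round(robot.current_tcp_pos(),2),F(),round(robot.current_t(),2))
def go(y,z,**k): 
    p=world(Q,(-60,YT+y,z)); rep(robot.move_linear(p.tolist(),**k))
go(-22,71.5,speed=20)
go(-10,71.5,speed=25,f_stop=14)
go(5,71.5,speed=25,f_stop=14)
cv2.imwrite("pics/scene3.png",robot.get_image("scene")["img"])
a=cv2.imread("pics/scene3.png")[145:245,155:290]
cv2.imwrite("pics/c3.png",cv2.resize(a,None,fx=5.5,fy=5.5,interpolation=cv2.INTER_CUBIC))
E
```

```text
False [561.53 -84.39  71.52] [-0.46  0.42  5.61] 6.33
False [561.71 -72.88  71.81] [ 0.56 -4.23  5.04] 6.97
False [561.43 -57.81  71.8 ] [ 0.08 -4.8   6.08] 7.72
```

View pics/c3.png

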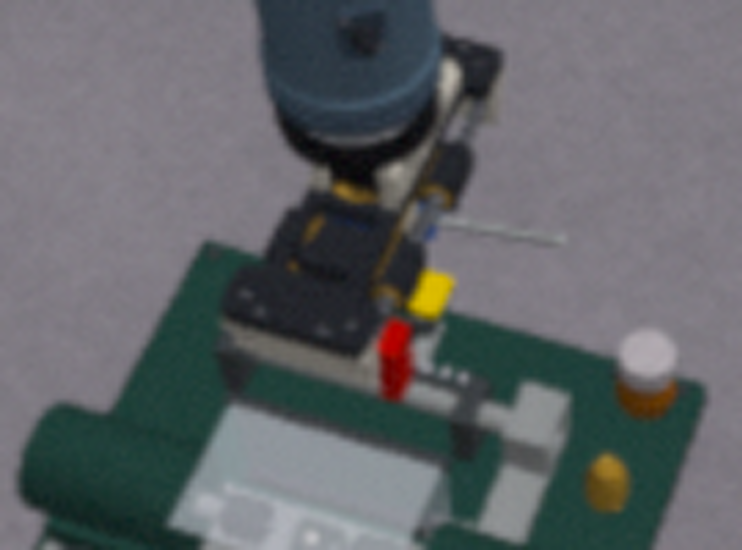

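The tab has slid about 40 px in the crop (roughly 20 mm) and the bar is still held down. The force is steady, so I'll continue slowly to the stop.

```bash
python3 - <<'E'
from h import *; from bench import robot; import cv2
F=lambda:np.round(robot.current_contact_force(),2)
def rep(s): print(s,np.round(robot.current_tcp_pos(),2),F(),round(robot.current_t(),2))
def go(y,z,**k): 
    p=world(Q,(-60,YT+y,z)); rep(robot.move_linear(p.tolist(),**k))
go(28,71.3,speed=12,f_stop=8)
cv2.imwrite("pics/scene4.png",robot.get_image("scene")["img"])
a=cv2.imread("pics/scene4.png")[145:245,155:290]
cv2.imwrite("pics/c4.png",cv2.resize(a,None,fx=5.5,fy=5.5,interpolation=cv2.INTER_CUBIC))
E
```

```text
True [561.24 -49.43  71.87] [-0.22 -1.81  3.08] 8.76
```

View pics/c4.png

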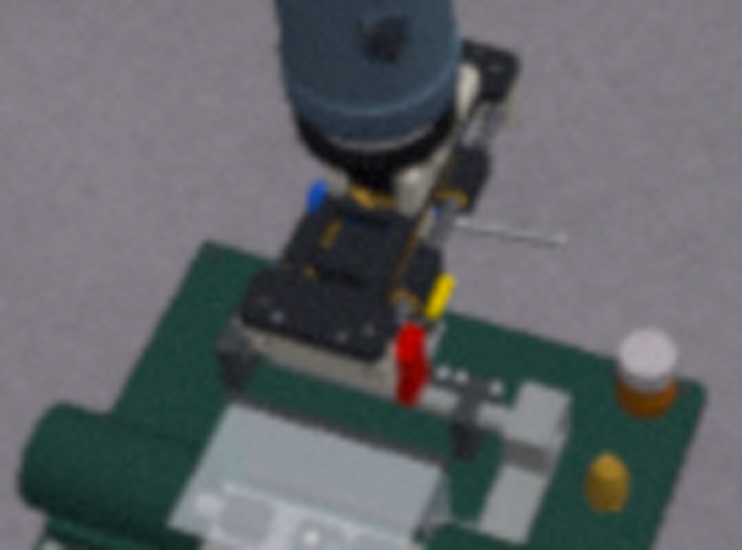

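```bash
python3 - <<'E'
from h import *; from bench import robot; import cv2
F=lambda:np.round(robot.current_contact_force(),2)
def rep(s): print(s,np.round(robot.current_tcp_pos(),2),F(),round(robot.current_t(),2))
def go(y,z,**k): 
    p=world(Q,(-60,YT+y,z)); rep(robot.move_linear(p.tolist(),**k))
a,b=[proj("scene",world(Q,(-35,YT+d,90))) for d in(0,30)]; print("30mm in px",b-a)
for n in(0,2,3,4):
    m=cv2.imread(f"pics/scene{n}.png").astype(int); r=(m[...,2]-np.maximum(m[...,0],m[...,1]))[175:235,200:250]; w=np.where(r>70,r,0)
    w[:, :0]=0; yy,xx=np.nonzero(w); print(n,xx.max()+200,np.average(xx,weights=w[yy,xx])+200,np.average(yy,weights=w[yy,xx])+175)
go(26,71.5,speed=12,f_stop=8)
E
```

```text
30mm in px [9.95983834 2.96516316]
0 222 219.32556659027247 206.8842627960275
2 222 219.4235266604303 206.83079981290928
3 229 226.4710199004975 208.7863184079602
4 232 229.2669935073539 209.6959056578773
True [561.25 -49.51  71.89] [-0.12 -1.75  3.39] 9.27
```

The tab moved 9.85 px against 9.96 px expected for 30 mm, and a second push met the same hard stop, so the bolt is home. Now I'll back off slightly and let the bar up.

```bash
python3 - <<'E'
from h import *; from bench import robot; import cv2
F=lambda:np.round(robot.current_contact_force(),2)
def rep(s): print(s,np.round(robot.current_tcp_pos(),2),F(),round(robot.current_t(),2))
p=np.array(robot.current_tcp_pos()); d=world(Q,(0,-4,0))-world(Q,(0,0,0))
q=p+d; q[2]=71.9
rep(robot.move_linear(q.tolist(),speed=25))
q[2]=90; rep(robot.move_linear(q.tolist(),speed=40))
q[2]=220; rep(robot.move_linear(q.tolist()))
q=np.array([430,-300,250.]); robot.move_ptp(q.tolist(),[np.pi,0,np.pi/2]); rep(0)
for n in("scene","top"): cv2.imwrite(f"pics/{n}5.png",robot.get_image(n)["img"])
a=cv2.imread("pics/scene5.png")[165:265,155:290]; b=cv2.imread("pics/top5.png")[115:215,210:325]
cv2.imwrite("pics/c5.png",cv2.resize(np.hstack([a,b]),None,fx=3.2,fy=3.2,interpolation=cv2.INTER_CUBIC))
m=cv2.imread("pics/scene5.png").astype(int); m0=cv2.imread("pics/scene0.png").astype(int)
for M in(m0,m):
    r=(M[...,2]-np.maximum(M[...,0],M[...,1]))[175:235,200:250]; w=np.where(r>70,r,0); yy,xx=np.nonzero(w); print("red",np.average(xx,weights=w[yy,xx])+200,np.average(yy,weights=w[yy,xx])+175)
    r=(np.minimum(M[...,2],M[...,1])-M[...,0])[175:210,195:245]; w=np.where(r>70,r,0); yy,xx=np.nonzero(w); print("yel",np.average(xx,weights=w[yy,xx])+195,np.average(yy,weights=w[yy,xx])+175)
E
```

```text
False [561.36 -53.16  71.98] [0.09 3.4  4.41] 9.57
False [561.09 -53.73  89.89] [-0.96 -0.64 -0.15] 10.18
False [560.69 -53.35 218.91] [-0.1  -0.28 -0.81] 11.19
0 [ 430.37 -299.17  249.58] [-0.53  0.24 -0.38] 12.28
red 219.32556659027247 206.8842627960275
yel 221.21081398615686 193.1294153704697
red 229.04653284671534 209.6886079249218
yel 221.22730534181161 193.1398174035678
```

View pics/c5.png

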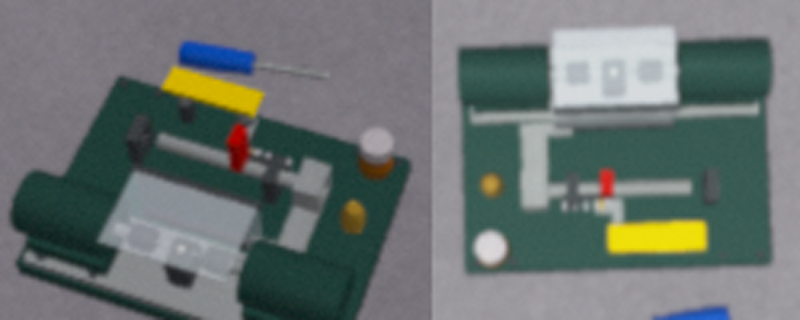

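View pics/scene5.png

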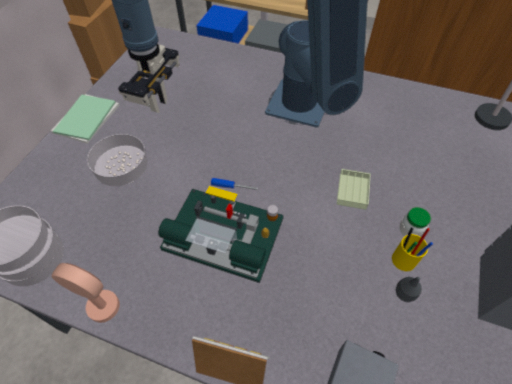

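The bolt's end is in the keeper, the red tab is at scene pixel (229,210), and the yellow bar is back at its original height (centroid within 0.02 px). Everything else is where it was.

```bash
python3 -c "
from bench import robot
robot.hand_in(); print(robot.current_t())"
```

```text
the job is handed in; nothing more can be done
the job is handed in; nothing more can be done
```

The guard is bolted and the job is handed in. The robot's clock read about 12.3 s at the last check before that, against the 35 s limit.

- **What I did:** One fingertip pressed the yellow catch bar down to about 8 mm and held it there. The other pushed the red tab until the bolt met its stop. I then backed off 4 mm, lifted clear and moved the arm away.
- **Bolt:** A second gentle push (8 N stop) moved it no further. The tab's shift in the pictures came to about 29.7 mm while held and 29.3 mm after release, which agrees with the 30 mm travel within pixel accuracy. The bolt's end is visible in the keeper.
- **Catch:** The yellow bar's centroid is back within 0.02 px of where it started. So the catch has sprung fully up, which it can only do with the bolt home.
- **Other items:** In the last pictures the bench items look unmoved. The robot was touching nothing.

No check failed. The only disagreement was that the two cameras placed the drill 2 to 4 mm apart, so I used a pose fitted to both.

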